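Count two grinding balls out of a drum feeder

ROBOT

A 6-joint arm with a two-finger parallel gripper is mounted at the origin on the work surface. World frame = base frame: x ahead of the robot, y to its left, z up, the work surface at z = 0. Lengths are in m, angles in degrees, forces in N, time in s.
With the tool pointing down it reaches from about 0.275 to 0.725 m from the base axis. Payload 15.9 kg.
Tool frame: the origin (TCP) lies at the very end of the fingers, on their centre line; the grasp point (between the pads) lies 19 mm behind it; z points along the fingers, y is the line along which they close (so a half turn about z gives the same grasp; the last joint's range is limited). The gripper opens to 85 mm and grips with 20 to 120 N. Pads are 22 mm wide; open, the fingers measure 114 mm over their backs; the gripper's body (76 mm by 85 mm) begins 54 mm behind the grasp point. The pads swing forward as they close: fully open they stand 13 mm farther back than shut.
Start: joints at [64.343, 12.198, -1.971, 75.831, 0, 90], TCP at [0.216, 0.451, 0.231] pointing down, gripper open.
Joint ranges: [-170.91, 170.91], [-42.67, 98.43], [-65.05, 77.54], [-120.47, 116.71], [-90, 82.35], [-180, 180]. Speed limits (degrees/s): [108.29, 108.29, 136.94, 147.25, 180, 180].

INTERFACE

Orientations are given as [roll, pitch, yaw] about the fixed x, y, z axes, in that order (R = Rz(yaw) Ry(pitch) Rx(roll)).
In Python, from station import arm gives the robot as it stands.
- The arm moves only by the tool step_arm, never from a script. Its argument "targets" is a list of rows, each an object of numbers: "x", "y", "z": the shift along the tool's x, y, z in mm; "rx", "ry", "rz": the turn, a rotation vector about the tool's x, y, z in rad. In form: [{"x": .., "y": .., "z": .., "rx": .., "ry": .., "rz": ..}, ...]. A call has 1 to 12 rows; each row is the pose to reach, as a shift and turn from the pose commanded when the call began, along the tool's axes at that moment; what a row does not reach only later rows make up. A row lasts 1/8 s, in which the tool goes at most 62.5 mm and 10.7 degrees, less where a joint would pass 70% of its speed; a pose out of reach is approached as far as the arm can. A call with a gripper value outside its range is refused whole. "fingers" is the gripper's target within -1 to 1 (shut at 1, half-way at 0, fully open at -1), set as the call begins (left out, the last holds). The fingers move at their own pace and stop on an object; "newtons" is the grip in N (left out, the last holds). Time passes only in rows, so rows that repeat a pose let the fingers close. It gives the time, the measured TCP pose, the force, the opening and the grip force at its end, in the units of the state.
- arm.read_state(): the state, without advancing time (a new reading comes with each control period).
- arm.get_image(name): name is "scene" or "top"; returns a dict with "color" (480x640x3 uint8, red, green, blue), "vfov" (degrees; the focal length in pixels is half the picture's height over the tangent of half this angle, whatever the lens; pixels are square), "cx", "cy" (the principal point, pixels), "cam_to_world" (4x4, takes a point from camera to world coordinates). Camera axes: x right, y down, z forward; pixel columns grow to the right and rows downward; lengths in m; the calibration is good to about 2 mm. A picture is of the moment at which its call begins. There is no depth.
- arm.finish_job(): hands the job in; it is judged then, once.
The state is a dict: "time": time; "joints": joint angles; "dq": joint speeds; "tau": joint torques, N m; "eef_pos": TCP position; "tcp_rot": TCP orientation; "force": force on the tool from outside, world axes, zero at the start; "ft_torque": the same for the moment, N m; "grip_width": finger opening in m; "grasp_force": force on a finger pad.
Only numpy, scipy, OpenCV 4.12 (cv2) and the standard library are available. Lean on these libraries where they do the work, as an engineer would, in place of code of your own. Each camera call takes 0.05 s, during which the arm holds its last target. There are 200 camera calls.

TASK

Two drum feeders stand on the lab bench; one of them is loaded with three steel balls. Turn that one's drum slowly clockwise (seen from above) by its upright handle so that the balls roll out of the side opening one at a time: let the first settle in the jar below the chute before the second comes. Stop when exactly two balls are in the jar and the third is still in the drum, and let go.

Things in the scene. Friction and masses are not known exactly. Their poses are not given: they have to be found in the camera images.
- feeder: the loaded drum feeder, fixed: grey base plate 270 x 130 x 12 mm, round pale grey housing 132 mm across, wall 96 mm high with one 28 mm opening, steel chute, open dark jar. Origin: on the drum's vertical axis at bench height; x points from the axis through the opening along the chute to the jar, z up. The plate spans x -90 to +180 mm. An empty look-alike feeder stands nearby.
- jar (a point): centre of the mouth of the loaded feeder's jar: jar 64 mm across, inside 56 mm, 37 mm deep, mouth 55 mm above the bench, 130 mm ahead of the drum's axis along the feeder's x. It is fixed.
- drum (a joint): its drum's turn since the start, rad, growing clockwise from above; stops at 0 and 2.7; stays where left; 2 to 4 N at the handle turn it. Ten pockets 36 degrees apart on an outward sloping floor: a ball that comes within 5 to 10 degrees of the feeder's x rolls out by itself into the jar in under 1 s. At the start ball 1 is 22 to 50 degrees short of x, ball 2 36 and ball 3 72 degrees behind it.
- post_top (a point): centre of the top of the drum's handle: an upright round pale grey post, 14 mm across, 45 mm tall, standing on the drum's flat clear cover (cover top 101 mm, post top 146 mm above the bench), 45 mm from the drum's axis. It circles with the drum; pinch it from above or push it.
- ball_1: first steel grinding ball, 16 mm across, 17 g; origin at its centre. It lies in the drum, under the clear cover, about 54 mm from the drum's axis and 86 mm above the bench; the first to come to the opening when the drum turns clockwise.
- ball_2: second steel grinding ball, 16 mm across, 17 g; origin at its centre. It lies in the drum, under the clear cover, about 54 mm from the drum's axis and 86 mm above the bench; the next pocket after the first ball's, second to come to the opening.
- ball_3: third steel grinding ball, 16 mm across, 17 g; origin at its centre. It lies in the drum, under the clear cover, about 54 mm from the drum's axis and 86 mm above the bench; the pocket after the second ball's; it must stay in the drum.

How it is judged:
By the outcome, as a careful person would: the job done as asked, in the order asked, and still so for the second after the job is handed in, with the robot touching nothing.
It also fails if it takes over 42 s, if anything falls off the work surface, if the arm or the gripper's body presses on something with over 40 N, if the wrist force passes 120 N, or if a joint passes its speed limit or range.

## Working session

There is one attempt and no reset: what is moved stays moved. The work goes in short steps, Python scripts to look and compute and a tool call to move; the robot and the scene stay as the last step left them, time stands still between calls to the robot, and variables do not carry over. Pictures are saved under pics/ and viewed, at most 10 in all, crops included, and the job is handed in when it is done.

Besides the shell and the picture viewer there is one more tool, called in YAML: its name, and indented under it one key for each argument. step_arm: Moves the arm, as the interface text tells. Its arguments: {"type":"object","properties":{"targets":{"type":"array","items":{"type":"object","properties":{"x":{"type":"number"},"y":{"type":"number"},"z":{"type":"number"},"rx":{"type":"number"},"ry":{"type":"number"},"rz":{"type":"number"}}}},"fingers":{"type":"number"},"newtons":{"type":"number"}},"required":["targets"]}

```bash
mkdir -p pics; cat > h.py <<'E'
import numpy as np, cv2
from station import arm
def get(n,f=None):
    d=arm.get_image(n)
    if f: cv2.imwrite('pics/'+f,d['color'][:,:,::-1])
    return d
def F(d): return 240/np.tan(np.radians(d['vfov'])/2)
def ray(d,u,v,z):
    T=np.array(d['cam_to_world']);r=T[:3,:3]@np.array([(u-d['cx'])/F(d),(v-d['cy'])/F(d),1]);o=T[:3,3]
    return o+r*(z-o[2])/r[2]
def proj(d,p):
    T=np.array(d['cam_to_world']);c=T[:3,:3].T@(np.array(p)-T[:3,3])
    return F(d)*c[0]/c[2]+d['cx'],F(d)*c[1]/c[2]+d['cy']
E
python3 - <<'E'
from h import *
for n in('top','scene'):
    d=get(n,n+'0.png');print(n,F(d),d['cx'],d['cy'],np.round(d['cam_to_world'],3).tolist())
print(arm.read_state())
E
```

```text
top 469.6646416672085 316.75769355638687 236.91475912397092 [[0.025, -0.989, 0.148, 0.434], [-0.999, -0.03, -0.03, 0.015], [0.034, -0.147, -0.988, 1.091], [0.0, 0.0, 0.0, 1.0]]
scene 513.7477844428788 322.0855267148044 249.18447982809838 [[0.545, 0.616, -0.569, 1.129], [0.838, -0.385, 0.387, -0.404], [0.019, -0.688, -0.726, 0.83], [0.0, 0.0, 0.0, 1.0]]
{'time': 0.1, 'joints': array([ 6.43425561e+01,  1.22204427e+01, -2.00419082e+00,  7.58296924e+01,
       -3.71978275e-04,  9.00005604e+01]), 'dq': array([-0.02183771, -0.23055748,  0.07434028,  0.03331003, -0.02441924,
        0.0257407 ]), 'tau': array([ 1.17019357e-03, -6.87250757e+01,  4.87804806e+01,  1.22374197e-02,
        1.61060971e-04, -1.04755790e-05]), 'eef_pos': array([0.21637033, 0.45043548, 0.23088222]), 'tcp_rot': array([-1.79945674e+02,  3.72509415e-04,  1.54341996e+02]), 'force': array([ 0.212301  ,  0.27217227, -0.00852834]), 'ft_torque': array([ 0.00325802, -0.02258423,  0.03464088]), 'grasp_force': 0.0, 'grip_width': 0.08524425608709793}
```

View pics/top0.png

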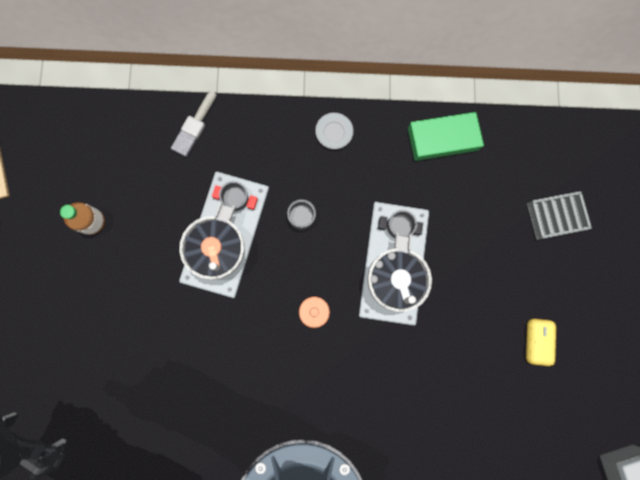

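View pics/scene0.png

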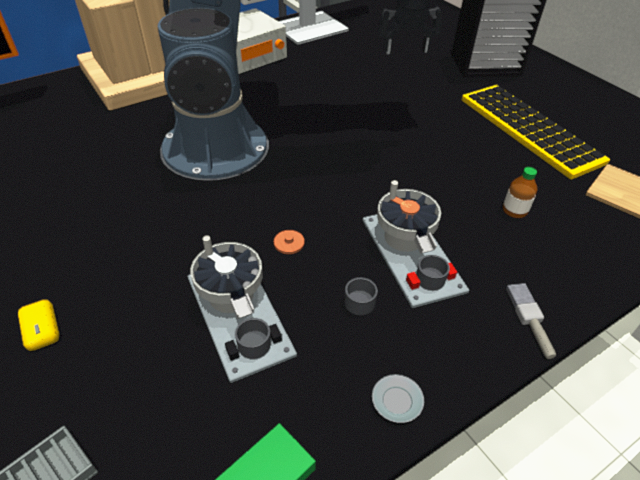

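Two feeders: one with a white hub at top (400,280) and one with an orange hub at (212,248). I'll zoom in on both to find the balls.

```bash
python3 - <<'E'
import cv2,numpy as np
t=cv2.imread('pics/top0.png');s=cv2.imread('pics/scene0.png')
f=lambda i,x,y,w,h:cv2.resize(i[y:y+h,x:x+w],(400,300),interpolation=cv2.INTER_CUBIC)
cv2.imwrite('pics/z0.png',np.vstack([np.hstack([f(t,340,205,120,90+0),f(s,170,230,120,90)]),np.hstack([f(t,150,200,120,90),f(s,355,175,120,90)])]))
E
```

```text
(no output)
```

View pics/z0.png

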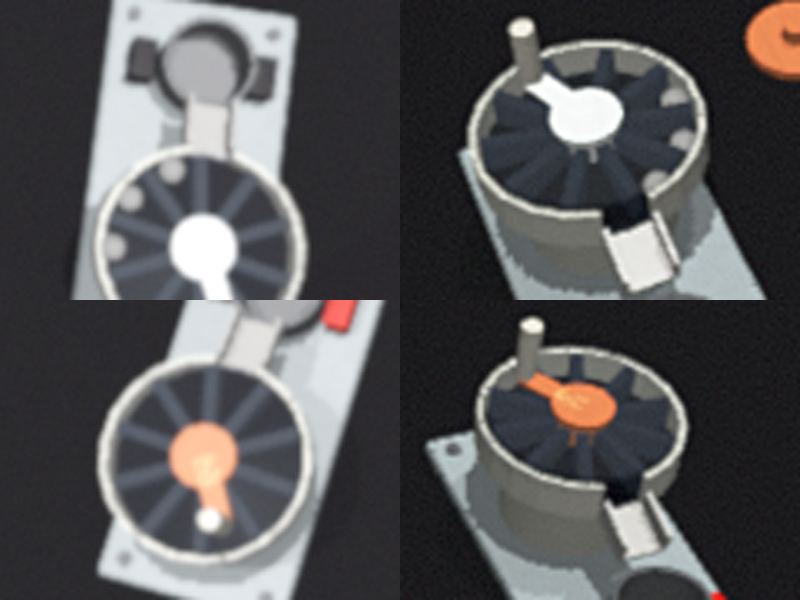

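The loaded feeder is the white-hub one. Its balls are at top (391.6,256), (379,264) and (375,279). Next I measure the axis, x direction, post and ball angles.

```bash
cat >> h.py <<'E'
def circ(d,x0,y0,w,h,lo):
    g=d['color'][y0:y0+h,x0:x0+w].min(2)
    m=(g>lo).astype(np.uint8);return m
E
python3 - <<'E'
from h import *
d=get('top');s=get('scene')
img=d['color'].astype(int)
# plate outline for orientation
def plate(d,box):
    x,y,w,h=box;im=d['color'][y:y+h,x:x+w]; m=((im.min(2)>95)).astype(np.uint8)
    m=cv2.morphologyEx(m,cv2.MORPH_CLOSE,np.ones((5,5)))
    c=max(cv2.findContours(m,cv2.RETR_EXTERNAL,cv2.CHAIN_APPROX_NONE)[0],key=cv2.contourArea)
    return c[:,0]+[x,y]
c=plate(d,(350,195,95,140))
P=np.array([ray(d,u,v,.012)[:2]*1000 for u,v in c]).astype(np.float32)
r=cv2.minAreaRect(P);print('plate',r)
# hub
g=img[265:297,385:418].min(2);ys,xs=np.where(g>235)
print('white px',xs.mean()+385,ys.mean()+265,len(xs),ray(d,xs.mean()+385,ys.mean()+265,.1))
# jar outer: dark; use eye (401,224)
for n,u,v,z in [('jar',401.5,224,.055),('b1',391.6,256,.086),('b2',379,264,.086),('b3',375,279,.086),('hub',400.7,279.5,.1),('post',412,300,.146)]:
    print(n,np.round(ray(d,u,v,z)*1000,1))
print('scene post',ray(s,208,241,.146),'hub',ray(s,226,265,.1))
E
```

```text
plate ((541.2130737304688, -211.77520751953125), (158.6417694091797, 274.0503845214844), 82.90528869628906)
white px 401.2461059190031 281.1121495327103 321 [ 0.49365816 -0.19688484  0.1       ]
jar [ 624.8 -207.3   55. ]
b1 [ 548.1 -179.    86. ]
b2 [ 530.  -151.7   86. ]
b3 [ 497.5 -143.2   86. ]
hub [ 497.  -195.7  100. ]
post [ 453.6 -208.7  146. ]
scene post [ 0.46323546 -0.20799343  0.146     ] hub [ 0.49477846 -0.19248086  0.1       ]
```

```bash
python3 - <<'E'
import cv2,numpy as np
t=cv2.imread('pics/top0.png');s=cv2.imread('pics/scene0.png')
f=lambda i,x,y:cv2.resize(i[y:y+60,x:x+40],(400,600),interpolation=cv2.INTER_NEAREST)
cv2.imwrite('pics/z1.png',np.hstack([f(t,390,260),f(s,190,225)]))
E
```

```text
(no output)
```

View pics/z1.png

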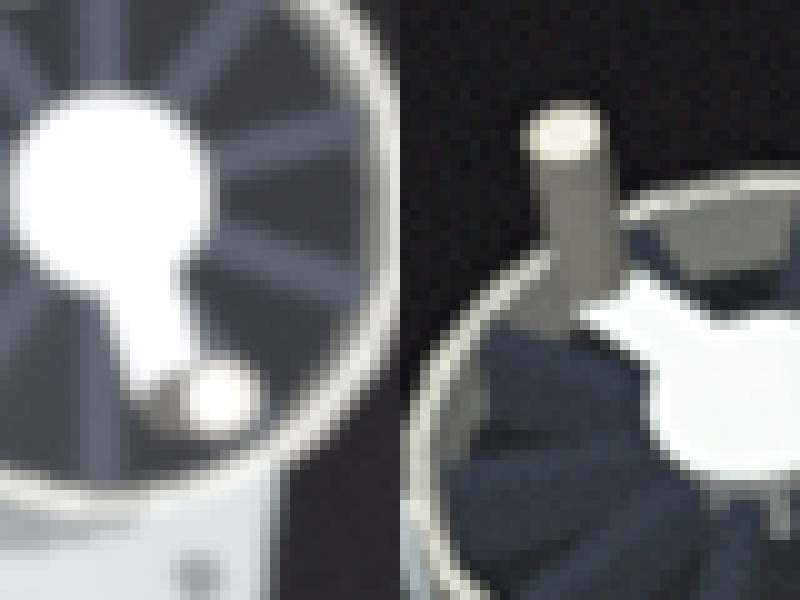

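```bash
python3 - <<'E'
from h import *
d=get('top');s=get('scene')
print('post',ray(d,411.3,299.2,.146),ray(s,206,237.5,.146))
h=ray(d,400.5,278.5,.101);print('hub',h,ray(s,225.5,264,.101))
print(arm.read_state()['time'])
E
```

```text
post [ 0.45518592 -0.2073362   0.146     ] [ 0.45288941 -0.20734054  0.146     ]
hub [ 0.49907261 -0.19509056  0.101     ] [ 0.49284914 -0.19246354  0.101     ]
0.3
```

step_arm:
  targets:
    - {"rz":-0.15}
    - {"rz":-0.15}
  fingers: -0.3
  newtons: 30

```text
invalid input
```

```bash
python3 -c "
from h import *
s=arm.read_state();print(s['joints'],s['tcp_rot'],s['eef_pos'],s['grip_width'])"
```

```text
[ 6.43433973e+01  1.22070223e+01 -1.98235277e+00  7.58315481e+01
 -3.43490270e-04  9.00016910e+01] [-1.79979077e+02  3.44107773e-04  1.54341706e+02] [0.2164389  0.45059555 0.2311506 ] 0.08569506632597215
```

step_arm:
  targets:
    - {"x":0,"y":0,"z":0,"rx":0,"ry":0,"rz":-0.15}
    - {"x":0,"y":0,"z":0,"rx":0,"ry":0,"rz":-0.15}
  fingers: -0.3
  newtons: 30

```text
time: 0.55
eef_pos: [0.2165, 0.4507, 0.2313]
tcp_rot: [-180.0, -0.0, 162.9]
force: [0.1, 0.7, -0.6]
grip_width: 0.0553
grasp_force: 0.0
```

```bash
cat >> h.py <<'E'
from scipy.spatial.transform import Rotation as Ro
def rel(p):  # world target mm -> tool axes mm
    s=arm.read_state();return np.round(Ro.from_euler('xyz',s['tcp_rot'],degrees=True).as_matrix().T@(np.array(p)-s['eef_pos']*1000),1)
E
python3 -c "
from h import *
s=arm.read_state();print(s['time'],s['joints'],s['tcp_rot'],s['eef_pos'],s['grip_width']);print(rel([454,-207,231]))"
```

```text
0.55 [ 6.43432496e+01  1.22001030e+01 -1.97587738e+00  7.58299260e+01
 -2.29729276e-04  8.14385658e+01] [-1.79994125e+02 -6.52112972e-04  1.62904684e+02] [0.21646957 0.45065787 0.23125586] 0.05531981911974699
[-4.204e+02 -5.588e+02  3.000e-01]
```

step_arm:
  targets:
    - {"x":-20,"y":-26,"z":0,"rx":0,"ry":0,"rz":-0.03}
    - {"x":-55,"y":-74,"z":0,"rx":0,"ry":0,"rz":-0.08}
    - {"x":-95,"y":-126,"z":0,"rx":0,"ry":0,"rz":-0.14}
    - {"x":-135,"y":-178,"z":0,"rx":0,"ry":0,"rz":-0.2}
    - {"x":-175,"y":-230,"z":0,"rx":0,"ry":0,"rz":-0.26}
    - {"x":-215,"y":-282,"z":0,"rx":0,"ry":0,"rz":-0.32}
    - {"x":-255,"y":-334,"z":0,"rx":0,"ry":0,"rz":-0.38}
    - {"x":-295,"y":-388,"z":0,"rx":0,"ry":0,"rz":-0.44}
    - {"x":-335,"y":-442,"z":0,"rx":0,"ry":0,"rz":-0.5}
    - {"x":-375,"y":-496,"z":0,"rx":0,"ry":0,"rz":-0.55}
    - {"x":-405,"y":-538,"z":0,"rx":0,"ry":0,"rz":-0.58}
    - {"x":-420,"y":-559,"z":0,"rx":0,"ry":0,"rz":-0.595}

```text
time: 2.05
eef_pos: [0.4542, -0.2095, 0.2312]
tcp_rot: [-180.0, 0.0, -163.2]
force: [0.6, 0.6, 0.6]
grip_width: 0.0551
grasp_force: 0.0
```

step_arm:
  targets:
    - {"x":0,"y":0,"z":0,"rx":0,"ry":0,"rz":0}
    - {"x":0,"y":0,"z":0,"rx":0,"ry":0,"rz":0}
    - {"x":0,"y":0,"z":0,"rx":0,"ry":0,"rz":0}

```text
time: 2.42
eef_pos: [0.4538, -0.206, 0.2316]
tcp_rot: [-180.0, 0.0, -163.0]
force: [-0.1, 0.3, -0.9]
grip_width: 0.0553
grasp_force: 0.0
```

```bash
python3 -c "
from h import *
s=arm.read_state();print(s['joints'],s['eef_pos'],s['force']);print(rel([454,-207,112]))
d=get('top','t1.png');i=get('scene','s1.png')
a=cv2.resize(cv2.imread('pics/t1.png')[200:350,340:460],(480,600));b=cv2.resize(cv2.imread('pics/s1.png')[170:390,140:260],(320,600))
cv2.imwrite('pics/z2.png',np.hstack([a,b]))"
```

```text
[-2.44163980e+01  1.19935779e+01 -2.19150247e+00  7.58032578e+01
  7.75767016e-03 -4.14454770e+01] [ 0.4538191  -0.20597117  0.23155989] [-0.14196213  0.3323502  -0.89858436]
[  0.2  -1.  119.6]
```

View pics/z2.png

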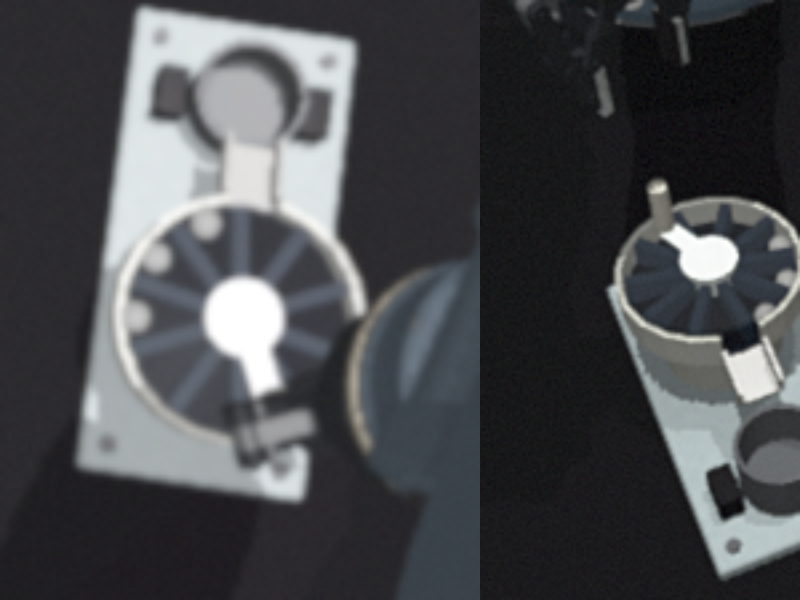

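The balls are still in place and the gripper is above the post. I'll descend and pinch.

step_arm:
  targets:
    - {"x":0,"y":-1,"z":15,"rx":0,"ry":0,"rz":0}
    - {"x":0,"y":-1,"z":35,"rx":0,"ry":0,"rz":0}
    - {"x":0,"y":-1,"z":55,"rx":0,"ry":0,"rz":0}
    - {"x":0,"y":-1,"z":75,"rx":0,"ry":0,"rz":0}
    - {"x":0,"y":-1,"z":92,"rx":0,"ry":0,"rz":0}
    - {"x":0,"y":-1,"z":106,"rx":0,"ry":0,"rz":0}
    - {"x":0,"y":-1,"z":115,"rx":0,"ry":0,"rz":0}
    - {"x":0,"y":-1,"z":119,"rx":0,"ry":0,"rz":0}
    - {"x":0,"y":-1,"z":119,"rx":0,"ry":0,"rz":0}

```text
time: 3.65
eef_pos: [0.4544, -0.2079, 0.1124]
tcp_rot: [-180.0, 0.0, -163.0]
force: [-0.3, 0.6, 0.2]
grip_width: 0.0556
grasp_force: 0.0
```

step_arm:
  targets:
    - {"x":0,"y":0,"z":0,"rx":0,"ry":0,"rz":0}
    - {"x":0,"y":0,"z":0,"rx":0,"ry":0,"rz":0}
    - {"x":0,"y":0,"z":0,"rx":0,"ry":0,"rz":0}
    - {"x":0,"y":0,"z":0,"rx":0,"ry":0,"rz":0}
    - {"x":0,"y":0,"z":0,"rx":0,"ry":0,"rz":0}
    - {"x":0,"y":0,"z":0,"rx":0,"ry":0,"rz":0}
  fingers: 1
  newtons: 20

```text
time: 4.4
eef_pos: [0.4545, -0.208, 0.1126]
tcp_rot: [-180.0, 0.0, -163.0]
force: [-0.7, -1.3, 5.9]
grip_width: 0.0131
grasp_force: 20.2
```

step_arm:
  targets:
    - {"x":0,"y":0.9,"z":0,"rx":0,"ry":0,"rz":0.021}
    - {"x":0,"y":1.9,"z":0,"rx":0,"ry":0,"rz":0.042}
    - {"x":-0.1,"y":2.8,"z":0,"rx":0,"ry":0,"rz":0.063}
    - {"x":-0.2,"y":3.8,"z":0,"rx":0,"ry":0,"rz":0.084}
    - {"x":-0.3,"y":4.7,"z":0,"rx":0,"ry":0,"rz":0.105}
    - {"x":-0.4,"y":5.6,"z":0,"rx":0,"ry":0,"rz":0.126}
    - {"x":-0.5,"y":6.6,"z":0,"rx":0,"ry":0,"rz":0.147}
    - {"x":-0.6,"y":7.5,"z":0,"rx":0,"ry":0,"rz":0.168}
    - {"x":-0.8,"y":8.4,"z":0,"rx":0,"ry":0,"rz":0.188}
    - {"x":-1.0,"y":9.4,"z":0,"rx":0,"ry":0,"rz":0.209}
    - {"x":-1.2,"y":10.3,"z":0,"rx":0,"ry":0,"rz":0.23}
    - {"x":-1.4,"y":11.2,"z":0,"rx":0,"ry":0,"rz":0.251}

```text
time: 5.9
eef_pos: [0.4526, -0.1979, 0.1126]
tcp_rot: [-179.9, 0.0, -177.4]
force: [0.2, -9.1, 2.7]
grip_width: 0.0131
grasp_force: 20.3
```

step_arm:
  targets:
    - {"x":0,"y":0.9,"z":0,"rx":0,"ry":0,"rz":0.021}
    - {"x":0,"y":1.9,"z":0,"rx":0,"ry":0,"rz":0.042}
    - {"x":-0.1,"y":2.8,"z":0,"rx":0,"ry":0,"rz":0.063}
    - {"x":-0.2,"y":3.8,"z":0,"rx":0,"ry":0,"rz":0.084}
    - {"x":-0.3,"y":4.7,"z":0,"rx":0,"ry":0,"rz":0.105}
    - {"x":-0.4,"y":5.6,"z":0,"rx":0,"ry":0,"rz":0.126}
    - {"x":-0.5,"y":6.6,"z":0,"rx":0,"ry":0,"rz":0.147}
    - {"x":-0.6,"y":7.5,"z":0,"rx":0,"ry":0,"rz":0.168}
    - {"x":-0.8,"y":8.4,"z":0,"rx":0,"ry":0,"rz":0.188}
    - {"x":-0.8,"y":8.4,"z":0,"rx":0,"ry":0,"rz":0.188}

```text
time: 7.15
eef_pos: [0.4527, -0.1892, 0.1126]
tcp_rot: [-179.9, 0.0, 171.8]
force: [-2.8, -7.5, 4.8]
grip_width: 0.0134
grasp_force: 20.5
```

step_arm:
  targets:
    - {"x":0,"y":0,"z":0,"rx":0,"ry":0,"rz":0}
    - {"x":0,"y":0,"z":0,"rx":0,"ry":0,"rz":0}
    - {"x":0,"y":0,"z":0,"rx":0,"ry":0,"rz":0}
    - {"x":0,"y":0,"z":0,"rx":0,"ry":0,"rz":0}
    - {"x":0,"y":0,"z":0,"rx":0,"ry":0,"rz":0}
    - {"x":0,"y":0,"z":0,"rx":0,"ry":0,"rz":0}
    - {"x":0,"y":0,"z":0,"rx":0,"ry":0,"rz":0}
    - {"x":0,"y":0,"z":0,"rx":0,"ry":0,"rz":0}
    - {"x":0,"y":0,"z":0,"rx":0,"ry":0,"rz":0}
    - {"x":0,"y":0,"z":0,"rx":0,"ry":0,"rz":0}
    - {"x":0,"y":0,"z":0,"rx":0,"ry":0,"rz":0}
    - {"x":0,"y":0,"z":0,"rx":0,"ry":0,"rz":0}

```text
time: 8.65
eef_pos: [0.4528, -0.1892, 0.1126]
tcp_rot: [-179.9, 0.0, 171.8]
force: [-2.1, -7.7, 5.6]
grip_width: 0.0133
grasp_force: 20.5
```

```bash
cat > pic.py <<'E'
import sys
from h import *
k=sys.argv[1]
get('top','t%s.png'%k);get('scene','s%s.png'%k)
a=cv2.resize(cv2.imread('pics/t%s.png'%k)[200:350,340:440],(400,600));b=cv2.resize(cv2.imread('pics/s%s.png'%k)[220:385,180:290],(400,600))
cv2.imwrite('pics/v%s.png'%k,np.hstack([a,b]));print(arm.read_state()['time'])
E
python3 pic.py 3
```

```text
8.75
```

View pics/v3.png

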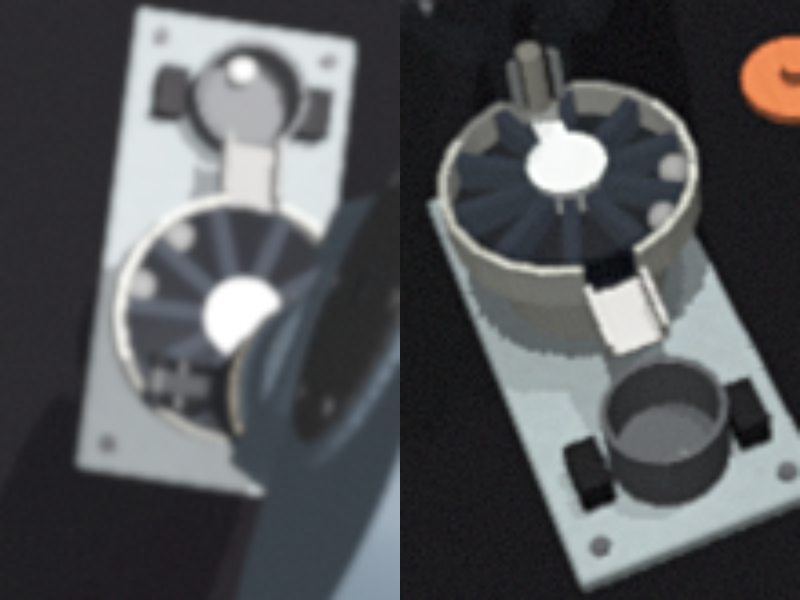

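Ball 1 is in the jar (white spot at view (241,68)), and two balls are still in the drum. I'll keep turning slowly, about 35° more.

step_arm:
  targets:
    - {"x":0,"y":0.9,"z":0,"rx":0,"ry":0,"rz":0.021}
    - {"x":0,"y":1.9,"z":0,"rx":0,"ry":0,"rz":0.042}
    - {"x":-0.1,"y":2.8,"z":0,"rx":0,"ry":0,"rz":0.063}
    - {"x":-0.2,"y":3.8,"z":0,"rx":0,"ry":0,"rz":0.084}
    - {"x":-0.3,"y":4.7,"z":0,"rx":0,"ry":0,"rz":0.105}
    - {"x":-0.4,"y":5.6,"z":0,"rx":0,"ry":0,"rz":0.126}
    - {"x":-0.5,"y":6.6,"z":0,"rx":0,"ry":0,"rz":0.147}
    - {"x":-0.6,"y":7.5,"z":0,"rx":0,"ry":0,"rz":0.168}
    - {"x":-0.8,"y":8.4,"z":0,"rx":0,"ry":0,"rz":0.188}
    - {"x":-1.0,"y":9.4,"z":0,"rx":0,"ry":0,"rz":0.209}
    - {"x":-1.2,"y":10.3,"z":0,"rx":0,"ry":0,"rz":0.23}
    - {"x":-1.4,"y":11.2,"z":0,"rx":0,"ry":0,"rz":0.251}

```text
time: 10.25
eef_pos: [0.4555, -0.178, 0.1126]
tcp_rot: [-179.9, 0.0, 157.4]
force: [-5.0, -6.0, 8.9]
grip_width: 0.0135
grasp_force: 20.8
```

step_arm:
  targets:
    - {"x":0,"y":0.9,"z":0,"rx":0,"ry":0,"rz":0.021}
    - {"x":0,"y":1.9,"z":0,"rx":0,"ry":0,"rz":0.042}
    - {"x":-0.1,"y":2.8,"z":0,"rx":0,"ry":0,"rz":0.063}
    - {"x":-0.2,"y":3.8,"z":0,"rx":0,"ry":0,"rz":0.084}
    - {"x":-0.3,"y":4.7,"z":0,"rx":0,"ry":0,"rz":0.105}
    - {"x":-0.4,"y":5.6,"z":0,"rx":0,"ry":0,"rz":0.126}
    - {"x":-0.5,"y":6.6,"z":0,"rx":0,"ry":0,"rz":0.147}
    - {"x":-0.6,"y":7.5,"z":0,"rx":0,"ry":0,"rz":0.168}
    - {"x":-0.8,"y":8.4,"z":0,"rx":0,"ry":0,"rz":0.188}
    - {"x":-1.0,"y":9.4,"z":0,"rx":0,"ry":0,"rz":0.209}
    - {"x":-1.2,"y":10.3,"z":0,"rx":0,"ry":0,"rz":0.23}
    - {"x":-1.4,"y":11.2,"z":0,"rx":0,"ry":0,"rz":0.251}

```text
time: 11.75
eef_pos: [0.4608, -0.1681, 0.1126]
tcp_rot: [-179.9, 0.0, 143.0]
force: [-7.3, -3.9, 10.3]
grip_width: 0.0133
grasp_force: 20.9
```

step_arm:
  targets:
    - {"x":0,"y":0.9,"z":0,"rx":0,"ry":0,"rz":0.021}
    - {"x":0,"y":1.9,"z":0,"rx":0,"ry":0,"rz":0.042}
    - {"x":-0.1,"y":2.8,"z":0,"rx":0,"ry":0,"rz":0.063}
    - {"x":-0.2,"y":3.8,"z":0,"rx":0,"ry":0,"rz":0.084}
    - {"x":-0.3,"y":4.7,"z":0,"rx":0,"ry":0,"rz":0.105}
    - {"x":-0.3,"y":4.7,"z":0,"rx":0,"ry":0,"rz":0.105}
    - {"x":-0.3,"y":4.7,"z":0,"rx":0,"ry":0,"rz":0.105}
    - {"x":-0.3,"y":4.7,"z":0,"rx":0,"ry":0,"rz":0.105}
    - {"x":-0.3,"y":4.7,"z":0,"rx":0,"ry":0,"rz":0.105}
    - {"x":-0.3,"y":4.7,"z":0,"rx":0,"ry":0,"rz":0.105}
    - {"x":-0.3,"y":4.7,"z":0,"rx":0,"ry":0,"rz":0.105}
    - {"x":-0.3,"y":4.7,"z":0,"rx":0,"ry":0,"rz":0.105}

```text
time: 13.25
eef_pos: [0.4636, -0.1645, 0.1125]
tcp_rot: [-179.9, -0.0, 137.1]
force: [-8.2, -3.2, 12.3]
grip_width: 0.0131
grasp_force: 21.1
```

```bash
python3 pic.py 4
```

```text
13.35
```

View pics/v4.png

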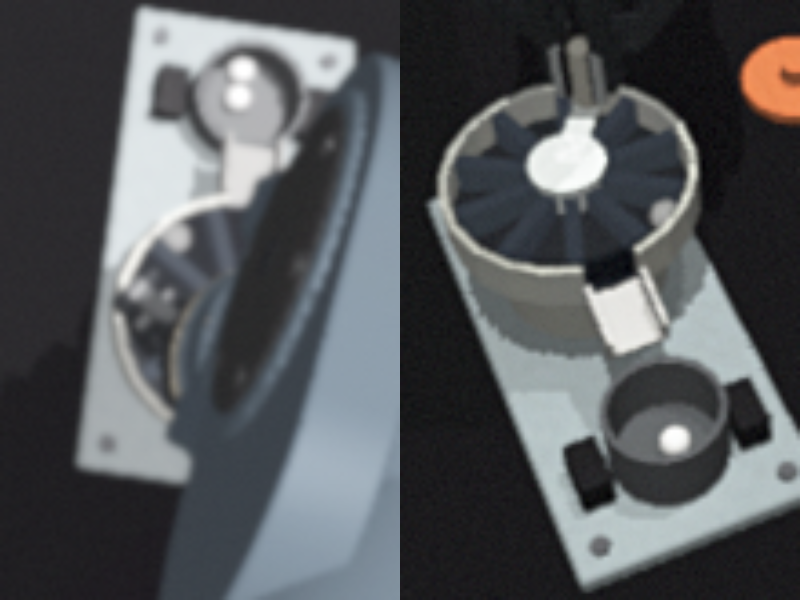

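Two balls are in the jar (view (243,68) and (238,97)), and the third is still in the drum at (178,238). I'll release and rise.

step_arm:
  targets:
    - {"x":0,"y":0,"z":0,"rx":0,"ry":0,"rz":0}
    - {"x":0,"y":0,"z":0,"rx":0,"ry":0,"rz":0}
    - {"x":0,"y":0,"z":0,"rx":0,"ry":0,"rz":0}
    - {"x":0,"y":0,"z":0,"rx":0,"ry":0,"rz":0}
    - {"x":0,"y":0,"z":0,"rx":0,"ry":0,"rz":0}
  fingers: -0.3

```text
time: 13.98
eef_pos: [0.4644, -0.164, 0.1123]
tcp_rot: [180.0, -0.0, 137.1]
force: [-0.8, -0.7, 0.3]
grip_width: 0.0555
grasp_force: 0.0
```

step_arm:
  targets:
    - {"x":0,"y":0,"z":-10,"rx":0,"ry":0,"rz":0}
    - {"x":0,"y":0,"z":-25,"rx":0,"ry":0,"rz":0}
    - {"x":0,"y":0,"z":-45,"rx":0,"ry":0,"rz":0}
    - {"x":0,"y":0,"z":-65,"rx":0,"ry":0,"rz":0}
    - {"x":0,"y":0,"z":-85,"rx":0,"ry":0,"rz":0}
    - {"x":0,"y":0,"z":-100,"rx":0,"ry":0,"rz":0}
    - {"x":0,"y":0,"z":-100,"rx":0,"ry":0,"rz":0}
    - {"x":0,"y":0,"z":-100,"rx":0,"ry":0,"rz":0}
    - {"x":0,"y":0,"z":-100,"rx":0,"ry":0,"rz":0}

```text
time: 15.1
eef_pos: [0.464, -0.1639, 0.2116]
tcp_rot: [-180.0, -0.1, 137.1]
force: [-0.8, -0.4, -0.6]
grip_width: 0.0553
grasp_force: 0.0
```

```bash
python3 pic.py 5
```

```text
15.2
```

View pics/v5.png

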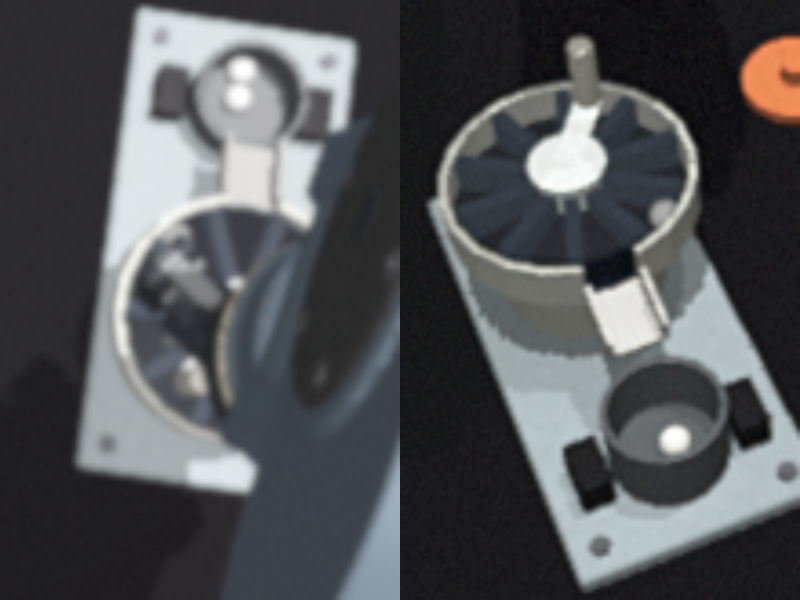

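The gripper is clear of the post. Two balls lie in the jar, and the third is still in the drum at view (662,212).

```bash
python3 -c "
from station import arm
print(arm.finish_job())"
```

```text
the job is handed in; nothing more can be done
None
```

The job is handed in at about 15 s: two balls are in the jar (the first was lying there before the second came), the third is still in the drum, and the gripper has let go and risen clear.

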